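Finger check of a roller rail's wheels

TASK

Check that the wheels of the newly assembled roller rail run freely: with the fingertips lightly on the wheels, stroke along the row from the open end towards the upright stop, so that each of the five wheels in turn visibly rolls towards the stop, and then lift clear. Press only gently, leave the rail lying in its fixture without gripping or lifting it, and do not disturb the loose parts around it.

Things in the scene. Friction and masses are not known exactly. Their poses are not given: they have to be found in the camera images.
- rail: Roller rail: bare steel U channel 300 mm long, 40 mm wide, walls 30 mm high, with five white wheels standing in one row; about 1.1 kg, lying loose with 1 mm of play between the cheeks of the fixture. Origin: middle of the channel's underside, 12 mm above the table. Its x axis runs along it from the open end to the stop end, z up. It may point in any direction over the table.
- stop_top (a point): Middle of the top edge of the stop, an upright steel tab with a rubber pad across the channel at its +x end: x = +147 mm, z = +60 mm in the rail's frame. The pad's face is at x = +141 mm, 42 mm beyond the rim of the fifth wheel.
- wheel1_top (a point): Point on the first wheel's crown, counted from the open end, with the axle unpressed: x = -115 mm, y = 0, z = +39 mm in the rail's frame (9 mm above the channel walls). Fixed to the rail: it does not turn or sink with the wheel. Axes as the rail's.
- wheel1 (a joint): Turn of the first wheel, rad: 0 at the start, growing as its crown moves towards the stop. White plastic, 28 mm in diameter, 26 mm wide, turns almost freely on an axle across the rail. The axle is sprung: it gives from 4 N on and sinks up to 5 mm straight down, hard down at 10 N. A fingertip drawn along over the crown rolls the wheel with it.
- wheel2_top (a point): Point on the second wheel's crown, counted from the open end, with the axle unpressed: x = -65 mm, y = 0, z = +39 mm in the rail's frame (9 mm above the channel walls). Fixed to the rail: it does not turn or sink with the wheel. Axes as the rail's.
- wheel2 (a joint): Turn of the second wheel, rad: 0 at the start, growing as its crown moves towards the stop. White plastic, 28 mm in diameter, 26 mm wide, turns almost freely on an axle across the rail. The axle is sprung: it gives from 4 N on and sinks up to 5 mm straight down, hard down at 10 N. A fingertip drawn along over the crown rolls the wheel with it.
- wheel3_top (a point): Point on the third wheel's crown, counted from the open end, with the axle unpressed: x = -15 mm, y = 0, z = +39 mm in the rail's frame (9 mm above the channel walls). Fixed to the rail: it does not turn or sink with the wheel. Axes as the rail's.
- wheel3 (a joint): Turn of the third wheel, rad: 0 at the start, growing as its crown moves towards the stop. White plastic, 28 mm in diameter, 26 mm wide, turns almost freely on an axle across the rail. The axle is sprung: it gives from 4 N on and sinks up to 5 mm straight down, hard down at 10 N. A fingertip drawn along over the crown rolls the wheel with it.
- wheel4_top (a point): Point on the fourth wheel's crown, counted from the open end, with the axle unpressed: x = 35 mm, y = 0, z = +39 mm in the rail's frame (9 mm above the channel walls). Fixed to the rail: it does not turn or sink with the wheel. Axes as the rail's.
- wheel4 (a joint): Turn of the fourth wheel, rad: 0 at the start, growing as its crown moves towards the stop. White plastic, 28 mm in diameter, 26 mm wide, turns almost freely on an axle across the rail. The axle is sprung: it gives from 4 N on and sinks up to 5 mm straight down, hard down at 10 N. A fingertip drawn along over the crown rolls the wheel with it.
- wheel5_top (a point): Point on the fifth wheel's crown, counted from the open end, with the axle unpressed: x = 85 mm, y = 0, z = +39 mm in the rail's frame (9 mm above the channel walls). Fixed to the rail: it does not turn or sink with the wheel. Axes as the rail's.
- wheel5 (a joint): Turn of the fifth wheel, rad: 0 at the start, growing as its crown moves towards the stop. White plastic, 28 mm in diameter, 26 mm wide, turns almost freely on an axle across the rail. The axle is sprung: it gives from 4 N on and sinks up to 5 mm straight down, hard down at 10 N. A fingertip drawn along over the crown rolls the wheel with it.
- fixture: The fixture plate under the rail, fixed to the table: aluminium, 360 x 100 x 12 mm, origin at the centre of its underside, on the table; axes as the rail's. The dark cheeks that locate the rail reach 26 mm above the table.
- spare_a: Spare loose wheel (white ring 28 mm in diameter, 26 mm tall, 20 g) standing on end on the table near the rail. Origin: centre of its underside. Leave alone.
- spare_b: A second spare loose wheel, same size, standing on end. Origin: centre of its underside. Leave alone.
- tray: Dark pocketed parts tray 200 x 85 x 18 mm with seven wheels standing in it (34 mm high over all), loose on the table beside the rail. Origin: centre of its underside. Leave alone.
- driver_mid (a point): Origin of a loose screwdriver about 170 mm long with a grey handle, lying on the table beside the rail: the centre of its underside. Leave alone.

How it is judged:
By the outcome, as a careful person would: the job done as asked, in the order asked, and still so for the second after the job is handed in, with the robot touching nothing.
It also fails if it takes over 35 s, if anything falls off the work surface, if the arm or the gripper's body presses on something with over 40 N, if the wrist force passes 120 N, or if a joint passes its speed limit or range.

ROBOT

A 6-joint arm with a two-finger parallel gripper is mounted at the origin on the work surface. World frame = base frame: x ahead of the robot, y to its left, z up, the work surface at z = 0. Lengths are in mm, angles in degrees, forces in N, time in s.
With the tool pointing down it reaches from about 350 to 850 mm from the base axis. Payload 8.1 kg.
Tool frame: the origin (TCP) lies where the fingers leave the gripper's body, on its centre line; the fingertips stand 73 mm ahead of it and the grasp point (between the pads) lies 54 mm ahead of it; z points along the fingers, y is the line along which they close (so a half turn about z gives the same grasp; the last joint's range is limited). The gripper opens to 85 mm and grips with 20 to 120 N. Pads are 22 mm wide; open, the fingers measure 114 mm over their backs; the gripper's body (76 mm by 85 mm) begins 54 mm behind the grasp point. The pads swing forward as they close: fully open they stand 13 mm farther back than shut.
Start: joints at [-74.393, 7.471, 85.268, -0, 87.261, -4.893], TCP at [210.149, -561.999, 303.892] pointing down, gripper open.
Joint ranges: [-169.43, 169.43], [-51.17, 129.36], [1.28, 143.12], [-76.62, 256.62], [0, 156.53], [-152.29, 152.29]. Speed limits (degrees/s): [136.94, 136.94, 159.86, 180, 180, 180].

INTERFACE

Orientations are given as [roll, pitch, yaw] about the fixed x, y, z axes, in that order (R = Rz(yaw) Ry(pitch) Rx(roll)).
In Python, from bench import sense, optics, r gives the robot as it stands.
- The arm moves only by the tool servo_tool, never from a script. Its argument "plan" is a list that holds one entry, the list of rows, each a list of 5 numbers: the shift along the world's x, y, z in m, then the turn about the world's z in degrees, then the finger opening in m, from 0 to 0.0854. A call has 1 to 10 rows; each row shifts and turns the commanded pose from where the row before left it; what a row does not reach is not made up. A row lasts 1/10 s, in which the tool goes at most 50 mm and 8.59 degrees, less where a joint would pass 70% of its speed; a pose out of reach is approached as far as the arm can. A call is refused whole if a number of a shift passes 0.05 or a number of a turn 8.59, either way. A call with a gripper value outside its range is refused whole. The fingers move at their own pace and stop on an object; "force" is the grip in N (left out, the last holds). Time passes only in rows, so rows that do not move let the fingers close. It gives the time, the measured TCP pose, the force, the opening and the grip force at its end, in the units of the state.
- sense(): the state, without advancing time (a new reading comes with each control period).
- optics.snapshot(name): name is "scene" or "top" or "wrist"; returns a dict with "frame" (480x640x3 uint8, blue, green, red), "fx", "fy", "cx", "cy" (pixels), "cam_to_world" (4x4, takes a point from camera to world coordinates). Camera axes: x right, y down, z forward; pixel columns grow to the right and rows downward; lengths in mm; the calibration is good to about 2 mm. A picture is of the moment at which its call begins. There is no depth.
- r.hand_in(): hands the job in; it is judged then, once.
The state is a dict: "time": time; "joint_pos": joint angles; "qd": joint speeds; "joint_efforts": joint torques, N m; "tool_pos": TCP position; "tcp_rot": TCP orientation; "ft_force": force on the tool from outside, world axes, zero at the start; "wrist_torque": the same for the moment, N m; "finger_gap": finger opening in mm; "grip_force": force on a finger pad.
Only numpy, scipy, OpenCV 4.12 (cv2) and the standard library are available. Lean on these libraries where they do the work, as an engineer would, in place of code of your own. Each camera call takes 0.05 s, during which the arm holds its last target. There are 200 camera calls.

## Working session

There is one attempt and no reset: what is moved stays moved. The work goes in short steps, Python scripts to look and compute and a tool call to move; the robot and the scene stay as the last step left them, time stands still between calls to the robot, and variables do not carry over. Pictures are saved under pics/ and viewed, at most 10 in all, crops included, and the job is handed in when it is done.

Besides the shell and the picture viewer there is one more tool, called as a command line: name --argument value ..., lists and objects as JSON in quotes. servo_tool: Moves the arm, as the interface text tells. Its arguments: {"type":"object","properties":{"plan":{"type":"array"},"force":{"type":"number"}},"required":["plan"]}

```bash
mkdir -p pics
python3 - <<'E'
from bench import sense, optics, r
import cv2,pickle
d={}
for n in("top","scene"):
    s=optics.snapshot(n); d[n]=s; cv2.imwrite(f"pics/{n}0.png",s["frame"]); print(n,s["fx"],s["cx"],s["cy"],s["cam_to_world"])
pickle.dump(d,open("d.pkl","wb"))
print(sense())
E
```

```text
top 485.7237252093443 321.27589984684033 239.83186698185304 [[ 1.88667275e-02 -9.80411952e-01  1.96052163e-01  4.49944788e+02]
 [-9.99638892e-01 -2.22497856e-02 -1.50676284e-02  5.81618324e+01]
 [ 1.91346016e-02 -1.95697090e-01 -9.80477698e-01  7.18175925e+02]
 [ 0.00000000e+00  0.00000000e+00  0.00000000e+00  1.00000000e+00]]
scene 606.537212297089 322.7789925393026 239.91555109122476 [[ 1.61832851e-01  8.55295731e-01 -4.92218793e-01  1.01537501e+03]
 [ 9.86793822e-01 -1.36755585e-01  8.68093426e-02 -3.05062751e+01]
 [ 6.93399112e-03 -4.99767068e-01 -8.66132090e-01  8.59846706e+02]
 [ 0.00000000e+00  0.00000000e+00  0.00000000e+00  1.00000000e+00]]
{'time': 0.1, 'joint_pos': array([-7.43920155e+01,  7.51202220e+00,  8.53231009e+01,  3.48849107e-04,
        8.72611906e+01, -4.89380152e+00]), 'qd': array([-0.0444059 , -0.16426387, -0.14071661, -0.03444807,  0.05009181,
       -0.03030329]), 'joint_efforts': array([ 1.67301620e-03, -5.70950425e+01, -5.01942015e+01, -8.65484708e-05,
        8.16106010e-03,  5.44064949e-05]), 'tool_pos': array([ 210.05698335, -561.63205019,  302.93569769]), 'tcp_rot': array([-1.79904067e+02, -8.56358716e-03,  2.05017619e+01]), 'ft_force': array([ 0.88936872,  0.00886186, -0.59537754]), 'wrist_torque': array([ 0.0253385 ,  0.00806626, -0.04444672]), 'grip_force': 0.0, 'finger_gap': 85.33879012199007}
```

View pics/top0.png

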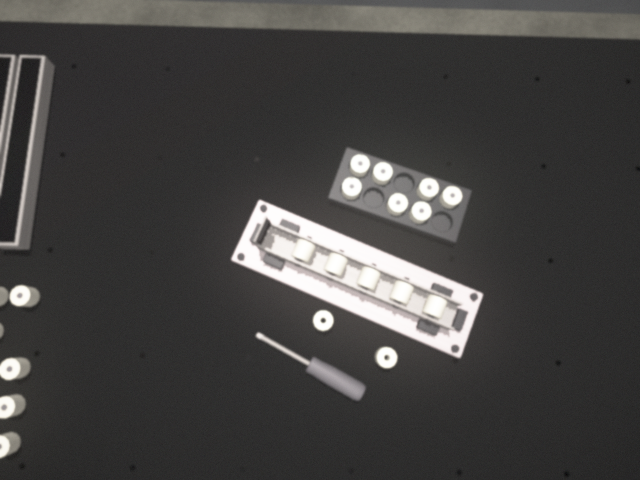

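View pics/scene0.png

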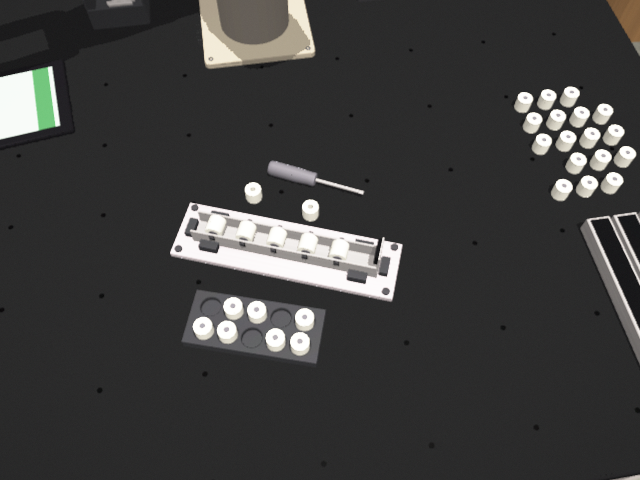

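Top view: the rail's stop is at left (262,232), with wheels from (304,250), which is wheel5, to (436,306), wheel1. The scene view agrees: the stop is at right (379,250). Next I'll enlarge both to read the plate corners.

Run:
```python
import cv2,pickle,numpy as np
d=pickle.load(open("d.pkl","rb"))
a=cv2.resize(d["top"]["frame"][190:365,225:490],None,fx=3,fy=3,interpolation=cv2.INTER_CUBIC)
cv2.imwrite("pics/topc.png",(a*0.7).astype('uint8'))
b=cv2.resize(d["scene"]["frame"][195:305,165:415],None,fx=3.2,fy=3.2,interpolation=cv2.INTER_CUBIC)
cv2.imwrite("pics/scenec.png",(b*0.8).astype('uint8'))
```

```text
(no output)
```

View pics/topc.png

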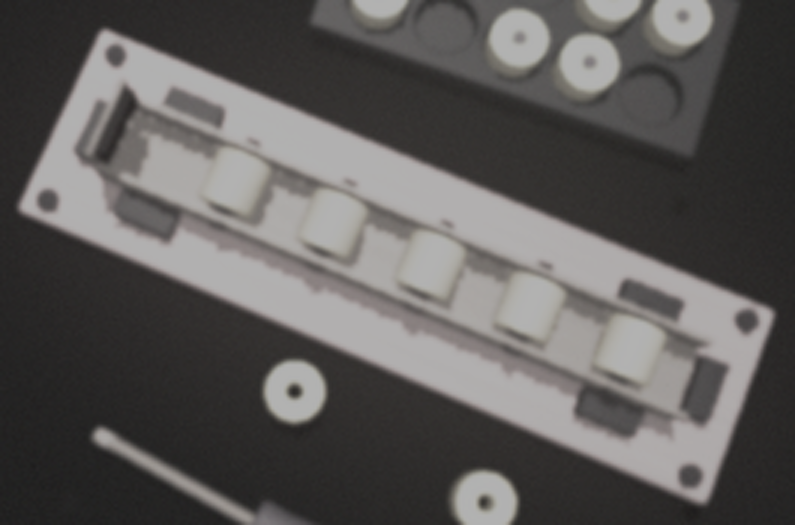

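View pics/scenec.png

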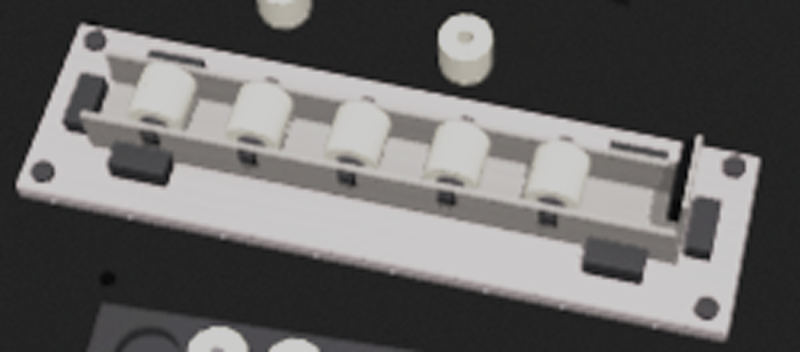

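```bash
cat > fit.py <<'E'
import pickle,numpy as np
from scipy.optimize import least_squares
d=pickle.load(open("d.pkl","rb"))
def proj(s,P):
    M=np.linalg.inv(s["cam_to_world"]); q=P@M[:3,:3].T+M[:3,3]
    return np.c_[s["fx"]*q[:,0]/q[:,2]+s["cx"],s["fy"]*q[:,1]/q[:,2]+s["cy"]]
C=np.array([[180,-50,12],[180,50,12],[-180,-50,12],[-180,50,12.]])
obs={"top":np.array([[104,29],[19,209],[774,312],[707,503]])/3+[225,190],
"scene":np.array([[727,333],[759,157],[18,187],[82,25]])/3.2+[165,195]}
def W(p,L):
    c,s=np.cos(p[2]),np.sin(p[2]); return L@np.array([[c,s,0],[-s,c,0],[0,0,1]])+[p[0],p[1],0]
if __name__=="__main__":
    for names in(["top"],["scene"],["top","scene"]):
        f=lambda p:np.concatenate([(proj(d[n],W(p,C))-obs[n]).ravel() for n in names])
        o=least_squares(f,[480,0,1.2],x_scale=[10,10,.1]); print(names,o.x[:2],np.degrees(o.x[2]),np.round(o.fun,1))
    p=o.x
    L=np.array([[x,0,51.]for x in(-115,-65,-15,35,85)]+[[147,0,72],[-150,0,42]])
    print(W(p,L)); print((proj(d["top"],W(p,L))-[225,190])*3); print((proj(d["scene"],W(p,L))-[165,195])*3.2)
E
python3 fit.py
```

```text
['top'] [537.55655929  -6.1559737 ] 68.00429165205487 [-0.6 -0.5 -0.6 -0.1  1.  -0.4  0.2  0.8]
['scene'] [540.39729696  -4.68189158] 68.02537720064589 [ 0.8  0.3  0.9 -0.1 -1.2 -0.1 -0.7 -0.6]
['top', 'scene'] [538.67453069  -5.48476611] 67.98258175910937 [-1.  -1.2 -1.  -0.9  0.5 -1.1 -0.3 -0.   0.  -0.5  0.2 -0.9 -1.7 -1.
 -1.1 -1.5]
[[ 495.56235949 -112.09780797   51.        ]
 [ 514.30678175  -65.74431151   51.        ]
 [ 533.05120401  -19.39081505   51.        ]
 [ 551.79562627   26.96268141   51.        ]
 [ 570.54004854   73.31617787   51.        ]
 [ 593.78313214  130.79451349   72.        ]
 [ 482.44126391 -144.54525549   42.        ]]
[[635.34022805 345.69823521]
 [533.58590835 302.52730482]
 [432.73349625 259.73902345]
 [332.77105348 217.32832608]
 [233.68685151 175.29023671]
 [107.40099171 113.80413656]
 [701.24880765 376.99071348]]
[[156.82986339  84.02996598]
 [255.18048384 103.62718022]
 [354.62097633 123.44156092]
 [455.16955791 143.47673798]
 [556.84485391 163.73642266]
 [688.4427607  167.55450125]
 [ 91.87462199  80.12026104]]
```

The fit agrees to 2 mm between cameras: yaw 68°, wheel 1 crown at (495.5,-112), wheel 5 at (570.5,73). I'll move over the open end with the fingers closed and the tool x axis along the rail.

servo_tool --plan '[[[0.018,0.028,0,3,0],[0.018,0.028,0,3,0],[0.018,0.028,0,3,0],[0.018,0.028,0,3,0],[0.018,0.028,0,3,0],[0.018,0.028,0,3,0],[0.018,0.028,0,3,0],[0.018,0.028,0,3,0],[0.018,0.028,0,3,0],[0.018,0.028,0,3,0]]]' --force 20

```text
time: 1.1
tool_pos: [390.5, -280.6, 303.5]
tcp_rot: [-180.0, -0.0, 50.6]
ft_force: [0.3, -0.9, 0.3]
finger_gap: 0.2
grip_force: 0.0
```

servo_tool --plan '[[[0.017,0.027,-0.02,3,0],[0.017,0.027,-0.02,3,0],[0.017,0.027,-0.02,3,0],[0.017,0.027,-0.02,3,0],[0.017,0.027,-0.02,3,0],[0.017,0.026,-0.02,2.5,0],[0,0,0,0,0],[0,0,0,0,0]]]'

```text
time: 1.9
tool_pos: [491.7, -120.3, 182.9]
tcp_rot: [-179.9, 0.0, 68.1]
ft_force: [-0.1, -0.7, 1.5]
finger_gap: -0.2
grip_force: 0.0
```

servo_tool --plan '[[[0,0,-0.015,0,0],[0,0,-0.015,0,0],[0,0,-0.015,0,0],[0,0,0,0,0],[0,0,0,0,0]]]'

```text
time: 2.4
tool_pos: [491.5, -121.2, 138.1]
tcp_rot: [-179.9, 0.0, 68.0]
ft_force: [0.2, 0.5, -0.5]
finger_gap: 0.2
grip_force: 0.0
```

Run:
```python
from bench import sense, optics, r
import cv2,numpy as np
f=[optics.snapshot(n) for n in("scene","top")]
a=cv2.resize(f[0]["frame"][120:320,130:430],(780,520)); cv2.imwrite("pics/s1.png",a)
F=[sense()["ft_force"]]
for _ in range(5): optics.snapshot("wrist"); F.append(sense()["ft_force"])
print(np.mean(F,0),np.std(F,0),sense()["tool_pos"])
```

```text
[-0.125432   -0.0815605  -0.21138698] [0.60983001 0.46717377 0.45216233] [ 492.51879909 -121.10467357  139.4802465 ]
```

View pics/s1.png

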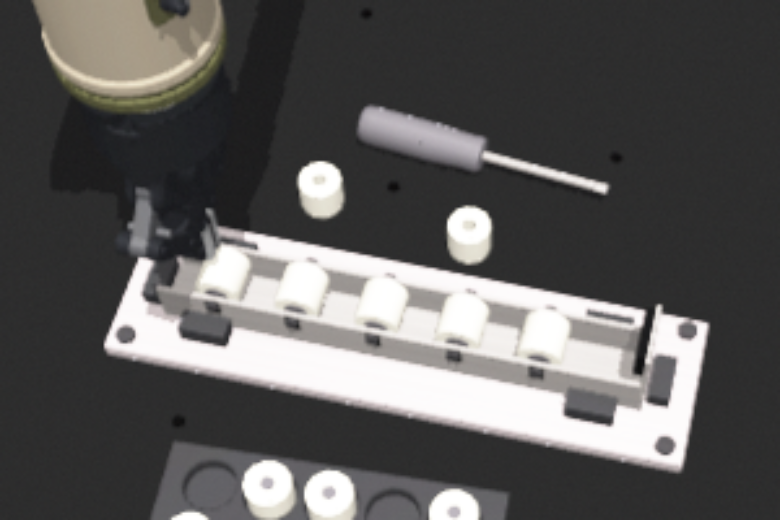

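The closed fingers stand just above the open-end side of wheel 1. Next I'll descend in small steps, watching the force.

servo_tool --plan '[[[0,0,-0.005,0,0],[0,0,-0.004,0,0],[0,0,-0.003,0,0],[0,0,0,0,0]]]'

```text
time: 3.15
tool_pos: [491.7, -120.8, 126.0]
tcp_rot: [-179.9, 0.0, 68.0]
ft_force: [0.4, -0.4, 0.0]
finger_gap: -0.1
grip_force: 0.0
```

servo_tool --plan '[[[0,0,-0.001,0,0],[0,0,0,0,0]]]'

```text
time: 3.35
tool_pos: [492.1, -121.0, 125.8]
tcp_rot: [-180.0, 0.0, 68.0]
ft_force: [-0.7, 0.2, -0.6]
finger_gap: 0.2
grip_force: 0.0
```

servo_tool --plan '[[[0,0,-0.001,0,0],[0,0,0,0,0]]]'

```text
time: 3.55
tool_pos: [492.2, -121.0, 124.9]
tcp_rot: [180.0, -0.0, 68.0]
ft_force: [-0.1, 0.8, 1.3]
finger_gap: -0.2
grip_force: 0.0
```

servo_tool --plan '[[[0,0,-0.001,0,0],[0,0,0,0,0]]]'

```text
time: 3.75
tool_pos: [492.1, -121.0, 123.8]
tcp_rot: [-180.0, 0.0, 68.0]
ft_force: [0.0, 0.3, 0.3]
finger_gap: 0.2
grip_force: 0.0
```

servo_tool --plan '[[[0,0,-0.0005,0,0],[0,0,0,0,0]]]'

```text
time: 3.95
tool_pos: [492.2, -121.1, 123.6]
tcp_rot: [180.0, 0.0, 68.0]
ft_force: [-0.2, 0.1, 0.5]
finger_gap: -0.0
grip_force: 0.7
```

servo_tool --plan '[[[0,0,-0.0005,0,0],[0,0,0,0,0]]]'

```text
time: 4.15
tool_pos: [492.2, -121.0, 123.1]
tcp_rot: [180.0, 0.0, 68.0]
ft_force: [-2.2, -0.7, 4.4]
finger_gap: 0.1
grip_force: 2.0
```

Contact on wheel 1 at about 4 N. I'll start the stroke along the rail, adding 0.3 mm of depth.

servo_tool --plan '[[[0.0019,0.0046,-0.0003,0,0],[0.0019,0.0046,0,0,0],[0.0019,0.0046,0,0,0]]]'

```text
time: 4.45
tool_pos: [498.1, -106.7, 122.7]
tcp_rot: [180.0, -0.0, 68.0]
ft_force: [-2.1, 0.2, 3.5]
finger_gap: -0.2
grip_force: 2.3
```

Run:
```python
from bench import sense
s=sense();print(s["ft_force"],s["tool_pos"])
```

```text
[-2.13879673  0.23670115  3.48186118] [ 498.06963601 -106.6923803   122.7075122 ]
```

servo_tool --plan '[[[0.0019,0.0046,0,0,0],[0.0019,0.0046,0,0,0],[0.0019,0.0046,0,0,0],[0.0019,0.0046,0,0,0],[0.0019,0.0046,0,0,0],[0.0019,0.0046,0,0,0],[0.0019,0.0046,0,0,0],[0.0019,0.0046,0,0,0],[0.0019,0.0046,0,0,0]]]'

```text
time: 5.35
tool_pos: [515.1, -65.3, 122.8]
tcp_rot: [-180.0, -0.0, 68.0]
ft_force: [-2.8, 1.1, 3.9]
finger_gap: -0.1
grip_force: 2.2
```

servo_tool --plan '[[[0.0019,0.0046,0,0,0],[0.0019,0.0046,0,0,0],[0.0019,0.0046,0,0,0],[0.0019,0.0046,0,0,0],[0.0019,0.0046,0,0,0],[0.0019,0.0046,0,0,0],[0.0019,0.0046,0,0,0],[0.0019,0.0046,0,0,0],[0.0019,0.0046,0,0,0]]]'

```text
time: 6.25
tool_pos: [532.3, -24.0, 122.9]
tcp_rot: [-180.0, -0.0, 68.0]
ft_force: [-1.8, 0.5, 4.8]
finger_gap: -0.5
grip_force: 2.2
```

servo_tool --plan '[[[0.0019,0.0047,0,0,0],[0.0019,0.0047,0,0,0],[0.0019,0.0047,0,0,0],[0.0019,0.0047,0,0,0],[0.0019,0.0047,0,0,0],[0.0019,0.0047,0,0,0],[0.0019,0.0047,0,0,0],[0.0019,0.0047,0,0,0],[0.0019,0.0047,0,0,0],[0.0019,0.0047,0,0,0]]]'

```text
time: 7.25
tool_pos: [551.3, 23.1, 122.9]
tcp_rot: [180.0, -0.0, 68.0]
ft_force: [-2.1, 1.2, 3.9]
finger_gap: 0.3
grip_force: 2.1
```

servo_tool --plan '[[[0.0019,0.0047,0,0,0],[0.0019,0.0047,0,0,0],[0.0019,0.0047,0,0,0],[0.0019,0.0047,0,0,0],[0.0019,0.0047,0,0,0],[0.0019,0.0047,0,0,0],[0.0019,0.0047,0,0,0],[0.0019,0.0047,0,0,0],[0.0019,0.0047,0,0,0],[0.0019,0.0047,0,0,0]]]'

```text
time: 8.25
tool_pos: [570.3, 70.1, 123.0]
tcp_rot: [180.0, -0.0, 68.0]
ft_force: [-1.7, 1.3, 4.0]
finger_gap: -0.0
grip_force: 2.1
```

servo_tool --plan '[[[0.0019,0.0047,0,0,0],[0.0019,0.0047,0,0,0],[0.0019,0.0047,0.0005,0,0],[0.0008,0.0019,0.006,0,0],[0,0,0.015,0,0],[0,0,0.025,0,0],[0,0,0.03,0,0],[0,0,0.03,0,0],[0,0,0.02,0,0],[0,0,0,0,0]]]'

```text
time: 9.25
tool_pos: [578.6, 85.5, 254.6]
tcp_rot: [179.6, -0.2, 68.0]
ft_force: [-0.0, 0.3, 0.2]
finger_gap: 0.1
grip_force: 0.0
```

Run:
```python
from bench import sense, optics
import cv2
f=optics.snapshot("scene")["frame"]
cv2.imwrite("pics/s2.png",cv2.resize(f[120:350,130:430],(780,598),interpolation=cv2.INTER_CUBIC))
cv2.imwrite("pics/t2.png",optics.snapshot("wrist")["frame"])
print(sense()["ft_force"])
```

```text
[-0.80217409  0.63155844 -0.53670992]
```

View pics/s2.png

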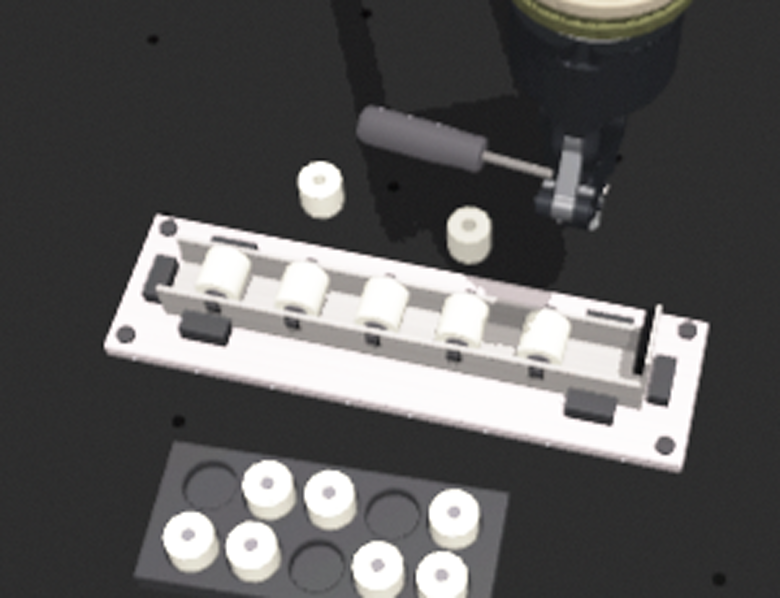

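View pics/t2.png

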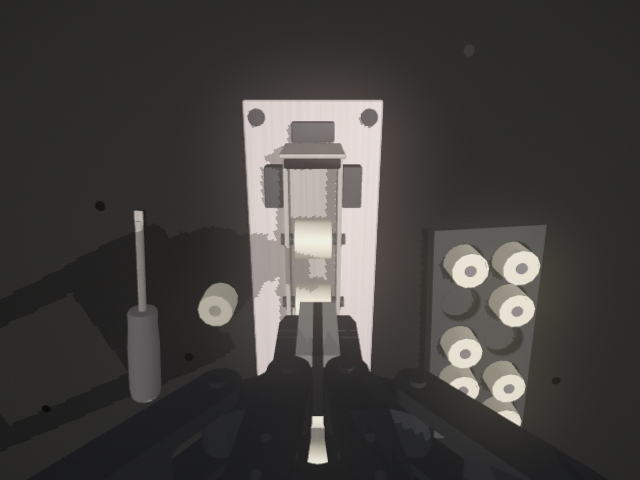

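The tool is lifted clear. The rail and its fixture, the spares, driver and tray sit where they were, and about 4 N was felt at each wheel. Handing in.

```bash
python3 -c "
from bench import r
print(r.hand_in())"
```

```text
the job is handed in; nothing more can be done
None
```

I stroked the closed fingertips over all five wheels from the open end to the stop, with about 4 N felt at each, then lifted clear and handed in at about 9 s; the pictures show the rail and loose parts where they were. The wheels carry no marks, so I infer that they rolled from the contact force and travel rather than having seen them turn.

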